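# Meter two batteries from a tip bin

### The arm

A 6-joint arm with a two-finger parallel gripper is mounted at the origin on the work surface. World frame = base frame: x ahead of the robot, y to its left, z up, the work surface at z = 0. Lengths are in mm, angles in degrees, forces in N, time in s.
With the tool pointing down it reaches from about 225 to 725 mm from the base axis. Payload 3.1 kg.
Tool frame: the origin (TCP) lies midway between the tips of the shut fingers; the grasp point (between the pads) lies 19 mm behind it (grip_point_offset is the distance from the TCP to the grasp point, in mm); z points along the fingers, y is the line along which they close (so a half turn about z gives the same grasp; the last joint's range is limited). The gripper opens to 85 mm and grips with 20 to 120 N. Pads are 22 mm wide; open, the fingers measure 114 mm over their backs; the gripper's body (76 mm by 85 mm) begins 54 mm behind the grasp point. The pads swing forward as they close: fully open they stand 13 mm farther back than shut.
Start: joints at [60.057, 2.75, 5.684, 92.934, 0, 82.678], TCP at [201.934, 484.603, 231.312] pointing down, gripper open.
Joint ranges: [-166.93, 166.93], [-56.73, 111.36], [-69.38, 81.34], [-121.58, 131.49], [-85.45, 84.26], [-180, 180]. Speed limits (degrees/s): [159.86, 159.86, 180, 180, 180, 180].

### API

Orientations are given as [roll, pitch, yaw] about the fixed x, y, z axes, in that order (R = Rz(yaw) Ry(pitch) Rx(roll)).
In Python, from bench import * gives the robot as it stands. The module is installed in compiled form; this text tells all that it offers.
- The arm moves only by the tool carry_out, never from a script. Its argument "commands" is a list of rows, each an object of numbers: "ax", "ay", "az": the turn, a rotation vector about the tool's x, y, z normalised to -1 to 1, where 1 is 0.1 rad; "x", "y", "z": the shift along the tool's x, y, z normalised to -1 to 1, where 1 is 30 mm; "jaw": the gripper command: -1 is shut, 1 is fully open, values between are in proportion. A call has 1 to 8 rows; each row shifts and turns the commanded pose from where the row before left it, along the tool's axes as they then stand; what a row does not reach is not made up. A row lasts 1/8 s, in which the tool goes at most 62.5 mm and 10.7 degrees, less where a joint would pass 70% of its speed; a pose out of reach is approached as far as the arm can. A call with a number of a shift or a turn outside -1 to 1 is refused whole. A call with a gripper value outside its range is refused whole. The fingers move at their own pace and stop on an object; "squeeze" is the grip in N (left out, the last holds). Time passes only in rows, so rows that do not move let the fingers close. It gives the time, the measured TCP pose, the force, the opening and the grip force at its end, in the units of the state.
- state(): the state, without advancing time (a new reading comes with each control period).
- grab_frame(name): name is "scene" or "top" or "wrist"; returns a dict with "frame" (400x640x3 uint8, red, green, blue), "z_map" (400x640 float32, mm along the optical axis (not along the pixel's ray), 0 where there is no reading), "vertical_fov" (degrees; the focal length in pixels is half the picture's height over the tangent of half this angle, whatever the lens; pixels are square), "cx", "cy" (the principal point, pixels), "R" (3x3) and "t" (3): a world point X has camera coordinates R X + t; the wrist camera has in their place "T_tool_cam" (4x4, takes a point from camera to tool coordinates, whose origin is the TCP and whose axes are the flange's). Camera axes: x right, y down, z forward; pixel columns grow to the right and rows downward; lengths in mm; the calibration is good to about 2 mm. A picture is of the moment at which its call begins: read the wrist's pose just before it.
- sign_off(): hands the job in; it is judged then, once.
Trained networks look in a picture, given as the dict that the camera call returned (one of the last four; its "shot" number tells which), for a name from the list of things; names that differ only in an ending like _2 or _b are one class to them, and where a whole thing is asked for, a point or a joint stands for the part that bears it (a point fixed in the world has none). Each returns a list of dicts, best first, with "confidence" (0 to 1); they miss things now and then, are a little off and sometimes report something else, mostly with a low value. They report only what shows in the picture. A call takes as long as a camera call.
- spot_in(picture, query): "xyz" ([x, y, z] in mm, in world coordinates, good to about 4 mm: the middle of the surface that is visible of it).
The state is a dict: "t": time; "joint_pos": joint angles; "joint_velocities": joint speeds; "effort": joint torques, N m; "tcp_pos": TCP position; "eef_rot": TCP orientation; "wrist_force": force on the tool from outside, world axes, zero at the start; "torque": the same for the moment, N m; "finger_gap": finger opening in mm; "finger_force": force on a finger pad.
Only numpy, scipy, OpenCV 4.12 (cv2) and the standard library are available. Lean on these libraries where they do the work, as an engineer would, in place of code of your own. Each camera call takes 0.05 s, during which the arm holds its last target. There are 200 camera calls.

### The job

At the kit table, lift the black handle of the red tip bin until the first batteries slide out, then hold that angle still for a moment so that just the two front batteries come down the chute into its red tray and the other three stay in the bin. Then lower the bin gently all the way back onto its rest and let go. Leave the blue bin alone.

Things in the scene. Friction and masses are not known exactly. Their poses are not given: they have to be found in the camera images.
- red_stand: Fixed stand, white base 285 x 86 x 6 mm with a red tray at one end; place and yaw vary. Origin on the table below the hinge; +x points level from hinge to tray (away from the handle), z up. Hinge: level line along y at height 56 mm. A 42 degree chute leads from the hinge down to the tray: floor 6 mm, rim 46 mm above the table, side walls at y = +-33 mm, end wall at x = 133 mm.
- red_bin (a joint): Tilt of the red bin in rad: 0 at rest, growing to 1.1 as the handle end is lifted; falls back if let go (about 3 N to lift). Trough 60 mm wide, 26 mm deep, open at the hinge end. Floor is bent: at rest the front 57 mm (two batteries) slopes 4 deg down away from the hinge, the rear 83 mm (three) 26 deg. The front two slide at 0.35 to 0.47 by friction, the rear three only at 0.73 to 0.86.
- red_handle (a point): Middle of the red bin's black round handle bar, 14 mm thick, 66 mm long, level along the stand's y. At rest 150 mm behind the hinge (stand x = -150 mm), 45 mm above it, 101 mm above the table. Held by two 8 mm rods 56 mm apart; clear all round between them, 30 mm or more above the bin. It can turn between gripping fingers, so the gripper may stay upright. Axes turn with the bin.
- battery1_center (a point): Foremost battery in the red bin, nearest the hinge: a black and copper block with a yellow panel, 26 x 48 x 17 mm, 46 g, lying flat and crosswise. Origin at its centre, 8.5 mm from its broad faces. In the tray it may lie any way up.
- battery2_center (a point): Second battery, same kind, right behind the first. Origin at its centre, 8.5 mm from its broad faces. 
- battery3_center (a point): Third battery, same kind, foremost on the steeper rear floor; it must stay in the bin, as must two more behind it which are not listed. Origin at its centre, 8.5 mm from its broad faces. 
- blue_bin (a joint): Tilt in rad of a like bin in blue, holding wooden blocks, on its own stand with a blue tray, to be left alone; 0 at rest.

How it is judged (in metres and radians):
On the way:
1. the red bin is held still and tipped, with the first battery already down in the tray (value of joint red_bin above 0.2 rad and velocity of joint red_bin between -0.15 and 0.15 rad/s and x of battery1_center in the frame of red_stand between 0.015 and 0.135 m and y of battery1_center in the frame of red_stand between -0.035 and 0.035 m and z of battery1_center in the frame of red_stand below 0.055 m), for 0.3 s.
At the end, for the whole second after the job is handed in: The two front batteries lie in the red tray (centres between its walls, no higher than 55 mm above the table), the third and so those behind it are still in the red bin, the red bin is back down on its rest within 0.05 rad, and the blue bin is down (x of battery1_center in the frame of red_stand between 0.015 and 0.135 m and y of battery1_center in the frame of red_stand between -0.035 and 0.035 m and z of each of battery1_center, battery2_center in the frame of red_stand below 0.055 m and x of battery2_center in the frame of red_stand between 0.015 and 0.135 m and y of battery2_center in the frame of red_stand between -0.035 and 0.035 m and x of battery3_center in the frame of red_stand between -0.135 and -0.035 m and y of battery3_center in the frame of red_stand between -0.03 and 0.03 m and z of battery3_center in the frame of red_stand above 0.02 m and value of joint each of red_bin, blue_bin below 0.05 rad); the robot touches nothing.
It fails at once if the blue bin is lifted (value of joint blue_bin above 0.15 rad).
It fails at once if the red bin is dropped or slammed down (faster than 2.5 rad/s) (velocity of joint red_bin below -2.5 rad/s).
It also fails if it takes over 42 s, if anything falls off the work surface, if the arm or the gripper's body presses on something with over 40 N, if the wrist force passes 120 N, or if a joint passes its speed limit or range.

## Working session

There is one attempt and no reset: what is moved stays moved. The work goes in short steps, Python scripts to look and compute and a tool call to move; the robot and the scene stay as the last step left them, time stands still between calls to the robot, and variables do not carry over. Pictures are saved under pics/ and viewed, at most 10 in all, crops included, and the job is handed in when it is done.

Besides the shell and the picture viewer there is one more tool, called after "Request:" as name(argument=value, ...) on one line, values as JSON. carry_out: Moves the arm, as the interface text tells. Its arguments: {"type":"object","properties":{"commands":{"type":"array"},"squeeze":{"type":"number"}},"required":["commands"]}

```bash
mkdir -p pics
cat > h.py <<'E'
from bench import *
import numpy as np, cv2
from scipy.spatial.transform import Rotation as Ro
def save(p,n): cv2.imwrite('pics/'+n,p['frame'][:,:,::-1])
E
python3 - <<'E'
from h import *
s=state();print({k:np.round(v,3) for k,v in s.items()})
for n in ['scene','top']:
    p=grab_frame(n);save(p,n+'1.png')
    for q in ['red_stand','red_handle','red_bin','battery1_center','blue_bin']:
        print(n,q,[(np.round(d['xyz']),round(d['confidence'],2)) for d in spot_in(p,q)][:3])
E
```

```text
{'t': np.float64(0.0), 'joint_pos': array([6.0058e+01, 2.7930e+00, 5.5910e+00, 9.2934e+01, 1.0000e-03,
       8.2679e+01]), 'joint_velocities': array([-0.004,  0.03 ,  0.037, -0.03 ,  0.029, -0.089]), 'effort': array([ 0.0000e+00, -3.3878e+01,  3.2001e+01,  2.0000e-02, -0.0000e+00,
        0.0000e+00]), 'tcp_pos': array([201.612, 484.076, 230.111]), 'eef_rot': array([-1.79865e+02, -1.90000e-02,  1.57379e+02]), 'wrist_force': array([-0.313,  0.198,  0.31 ]), 'torque': array([-0.003,  0.053,  0.063]), 'finger_force': np.float64(0.0), 'finger_gap': np.float64(85.597)}
scene red_stand [(array([ 603., -146.,   25.]), 0.91)]
scene red_handle [(array([ 504., -126.,   62.]), 0.65)]
scene red_bin [(array([ 504., -125.,   66.]), 0.91)]
scene battery1_center [(array([ 572., -165.,   74.]), 0.67)]
scene blue_bin [(array([547., 261.,  56.]), 0.73)]
top red_stand [(array([ 618., -168.,   19.]), 0.9)]
top red_handle [(array([ 481., -134.,   76.]), 0.87)]
top red_bin [(array([ 489., -132.,   68.]), 0.59)]
top battery1_center [(array([ 573., -153.,   73.]), 0.73)]
top blue_bin [(array([566., 261.,  61.]), 0.76)]
```

View pics/scene1.png

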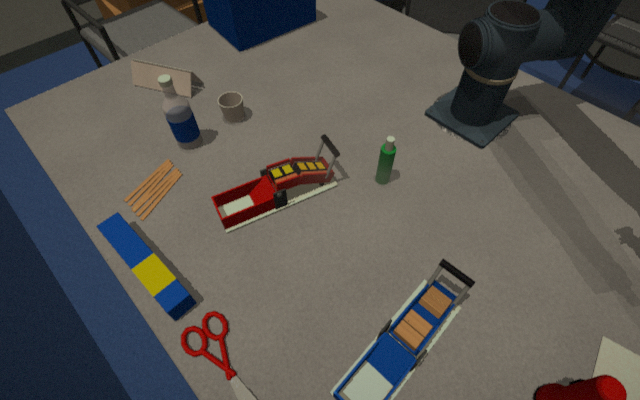

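View pics/top1.png

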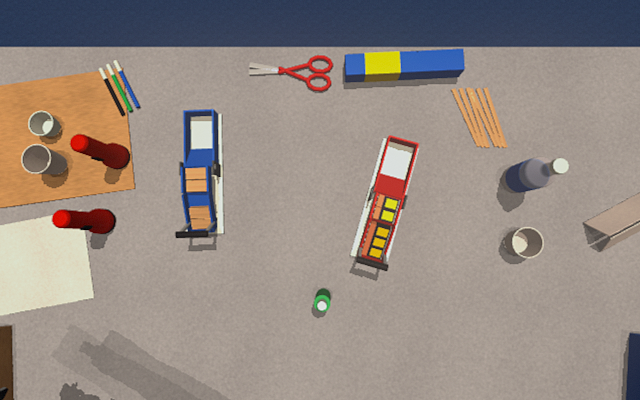

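The scene picture shows the red stand with its handle at (330,146) and the blue stand at lower right. In the top picture the red handle is at about (372,264), the red tray at (397,160), and a green bottle stands nearby at (322,300).

```bash
cat >> h.py <<'E'
def cloud(p):
    z=p['z_map'].astype(float);f=200/np.tan(np.radians(p['vertical_fov']/2))
    v,u=np.mgrid[:400,:640]
    c=np.stack([(u-p['cx'])/f*z,(v-p['cy'])/f*z,z],-1)
    if 'R' in p: w=(c-p['t'])@np.array(p['R'])
    else:
        s=state();T=p['T_tool_cam'];w=(c@T[:3,:3].T+T[:3,3])@Ro.from_euler('xyz',s['eef_rot'],degrees=True).as_matrix().T+s['tcp_pos']
    w[z==0]=np.nan
    return w
E
python3 - <<'E'
from h import *
for n in ['top','scene']:
    p=grab_frame(n);w=cloud(p);im=p['frame'].astype(int)
    box=(w[...,0]>420)&(w[...,0]<760)&(w[...,1]>-240)&(w[...,1]<-60)
    dark=box&(im.max(-1)<70)&(w[...,2]>85)&(w[...,2]<125)&(w[...,0]<520)
    P=w[dark];c=np.median(P,0);print(n,'handle',len(P),c.round(1),P.min(0).round(),P.max(0).round())
    if len(P)>5:
        u,s_,vt=np.linalg.svd((P-P.mean(0))[:,:2]);print('dir',vt[0],np.degrees(np.arctan2(vt[0][1],vt[0][0])))
    red=box&(im[...,0]>90)&(im[...,1]<60)&(im[...,2]<60)&(w[...,2]>3)
    white=box&(im.min(-1)>150)&(w[...,2]<20)
    for nm,m in [('red',red),('white',white),('r+w',(red|white))]:
        r=cv2.minAreaRect(w[m][:,:2].astype(np.float32));print(nm,m.sum(),np.round(r[0]),np.round(r[1]),round(r[2],1))
    # anything tall near handle
    g=(im[...,1]>im[...,0]+30)&(im[...,1]>im[...,2]+20)&(abs(w[...,0]-430)<150)&(w[...,2]>5)
    if g.sum():print('green',w[g].min(0).round(),w[g].max(0).round())
E
```

```text
top handle 169 [ 441.4 -122.4  106.4] [ 428. -153.   95.] [455. -90. 113.]
dir [-0.26677879 -0.96375779] -105.4726758728091
red 1105 [ 581. -162.] [ 70. 278.] 75.8
white 1706 [ 588. -150.] [179. 337.] 89.7
r+w 2811 [ 588. -150.] [179. 337.] 89.7
green [343. -37.  18.] [377.  -4. 140.]
scene handle 145 [ 445.7 -119.9  104.4] [ 431. -155.   91.] [457. -88. 108.]
dir [0.2533114  0.96738479] 75.32644924009708
red 862 [ 581. -161.] [ 72. 281.] 74.9
white 9 [ 661. -197.] [19. 53.] 68.6
r+w 871 [ 581. -161.] [ 72. 281.] 74.9
green [346. -36.  78.] [379.  -3. 111.]
```

Request:
carry_out(commands=[{"x": -0.7,"y": -0.7,"az": 1,"jaw": 1},{"x": -0.77,"y": -0.64,"az": 1,"jaw": 1},{"x": -0.83,"y": -0.56,"az": 1,"jaw": 1},{"x": -0.88,"y": -0.48,"az": 1,"jaw": 1},{"x": -0.92,"y": -0.39,"az": 1,"jaw": 1},{"x": -0.96,"y": -0.29,"az": 1,"jaw": 1},{"x": -0.98,"y": -0.2,"az": 1,"jaw": 1},{"x": -1,"y": -0.1,"az": 1,"jaw": 1}])

```text
$.commands[0]: bad value
```

Request:
carry_out(commands=[{"x": -1,"y": 0,"az": 1,"jaw": 1},{"x": -0.99,"y": 0.1,"az": 1,"jaw": 1},{"x": -0.98,"y": 0.2,"az": 1,"jaw": 1},{"x": -0.95,"y": 0.3,"az": 1,"jaw": 1},{"x": -0.92,"y": 0.39,"az": 1,"jaw": 1},{"x": -0.88,"y": 0.48,"az": 1,"jaw": 1},{"x": -0.82,"y": 0.57,"az": 0.4,"jaw": 1},{"x": 0,"y": 0,"jaw": 1}])

```text
$.commands[0]: bad value
```

```bash
cat >> h.py <<'E'
def rel(target):
    s=state();R=Ro.from_euler('xyz',s['eef_rot'],degrees=True).as_matrix()
    print('t',s['t'].__round__(2),'tcp',np.round(s['tcp_pos'],1),'rot',np.round(s['eef_rot'],2),'F',np.round(s['wrist_force'],1),'gap',round(float(s['finger_gap']),1),'ff',round(float(s['finger_force']),1),'-> tool units',np.round(R.T@(np.array(target)-s['tcp_pos'])/30,2))
E
python3 -c "
from h import *
rel([443,-121,230])"
```

```text
t 0.7 tcp [201.9 484.6 231.4] rot [179.99   0.   157.38] F [ 0.8 -0.1  0.5] gap 85.2 ff 0.0 -> tool units [-15.18 -15.54   0.04]
```

Request:
carry_out(commands=[{"x": -0.7,"y": -0.7,"z": 0,"ax": 0,"ay": 0,"az": 1,"jaw": 1},{"x": -0.77,"y": -0.64,"z": 0,"ax": 0,"ay": 0,"az": 1,"jaw": 1},{"x": -0.83,"y": -0.56,"z": 0,"ax": 0,"ay": 0,"az": 1,"jaw": 1},{"x": -0.88,"y": -0.48,"z": 0,"ax": 0,"ay": 0,"az": 1,"jaw": 1},{"x": -0.92,"y": -0.39,"z": 0,"ax": 0,"ay": 0,"az": 1,"jaw": 1},{"x": -0.96,"y": -0.29,"z": 0,"ax": 0,"ay": 0,"az": 1,"jaw": 1},{"x": -0.98,"y": -0.2,"z": 0,"ax": 0,"ay": 0,"az": 1,"jaw": 1},{"x": -1,"y": -0.1,"z": 0,"ax": 0,"ay": 0,"az": 1,"jaw": 1}])

```text
t: 1.7
tcp_pos: [291.3, 260.8, 231.5]
eef_rot: [180.0, -0.0, 111.4]
wrist_force: [0.2, -0.5, 0.2]
finger_gap: 85.6
finger_force: 0.0
```

Request:
carry_out(commands=[{"x": -1,"y": 0,"z": 0,"ax": 0,"ay": 0,"az": 1,"jaw": 1},{"x": -0.99,"y": 0.1,"z": 0,"ax": 0,"ay": 0,"az": 1,"jaw": 1},{"x": -0.98,"y": 0.2,"z": 0,"ax": 0,"ay": 0,"az": 1,"jaw": 1},{"x": -0.95,"y": 0.3,"z": 0,"ax": 0,"ay": 0,"az": 1,"jaw": 1},{"x": -0.92,"y": 0.39,"z": 0,"ax": 0,"ay": 0,"az": 1,"jaw": 1},{"x": -0.88,"y": 0.48,"z": 0,"ax": 0,"ay": 0,"az": 1,"jaw": 1},{"x": -0.82,"y": 0.57,"z": 0,"ax": 0,"ay": 0,"az": 0.4,"jaw": 1},{"x": 0,"y": 0,"z": 0,"ax": 0,"ay": 0,"az": 0,"jaw": 1}])

```text
t: 2.7
tcp_pos: [368.9, 65.5, 231.3]
eef_rot: [180.0, 0.0, 74.7]
wrist_force: [-1.0, -0.2, 0.7]
finger_gap: 85.2
finger_force: 0.0
```

```bash
python3 -c "
from h import *
rel([443,-121,230])"
```

```text
t 2.7 tcp [368.9  65.5 231.3] rot [1.7999e+02 1.0000e-02 7.4680e+01] F [-1.  -0.2  0.7] gap 85.2 ff 0.0 -> tool units [-5.34  4.03  0.04]
```

Request:
carry_out(commands=[{"x": -0.9,"y": 0.67,"z": 0,"ax": 0,"ay": 0,"az": 0,"jaw": 1},{"x": -0.9,"y": 0.67,"z": 0,"ax": 0,"ay": 0,"az": 0,"jaw": 1},{"x": -0.9,"y": 0.67,"z": 0,"ax": 0,"ay": 0,"az": 0,"jaw": 1},{"x": -0.9,"y": 0.67,"z": 0,"ax": 0,"ay": 0,"az": 0,"jaw": 1},{"x": -0.9,"y": 0.67,"z": 0,"ax": 0,"ay": 0,"az": 0,"jaw": 1},{"x": -0.84,"y": 0.67,"z": 0,"ax": 0,"ay": 0,"az": 0,"jaw": 1},{"x": 0,"y": 0,"z": 0,"ax": 0,"ay": 0,"az": 0,"jaw": 1}])

```text
t: 3.58
tcp_pos: [443.5, -120.0, 230.9]
eef_rot: [-180.0, -0.0, 74.8]
wrist_force: [0.4, 1.3, 0.4]
finger_gap: 85.3
finger_force: 0.0
```

Run:
```python
from h import *
rel([443,-121,230])
p=grab_frame('wrist');save(p,'w1.png');w=cloud(p);im=p['frame'].astype(int)
dark=(im.max(-1)<70)&(w[...,2]>90)&(w[...,2]<125)&(np.hypot(w[...,0]-443,w[...,1]+121)<60)
P=w[dark];print(len(P),np.median(P,0).round(1),P.min(0).round(),P.max(0).round())
u,s_,vt=np.linalg.svd((P-P.mean(0))[:,:2],full_matrices=False);print(np.degrees(np.arctan2(vt[0][1],vt[0][0])))
r=cv2.minAreaRect(P[:,:2].astype(np.float32));print(r)
print([(np.round(d['xyz']),d['confidence']) for d in spot_in(p,'red_handle')])
```

```text
t 3.58 tcp [ 443.5 -120.   230.9] rot [-1.7997e+02 -2.0000e-02  7.4790e+01] F [0.4 1.3 0.4] gap 85.3 ff 0.0 -> tool units [-0.04 -0.01  0.03]
797 [ 443.1 -118.2  106.8] [ 429. -152.   98.] [457. -88. 109.]
-105.34905370493607
((442.3926086425781, -120.50223541259766), (64.35731506347656, 12.931365966796875), 75.17198944091797)
[(array([ 492., -134.,   72.]), 0.76)]
```

View pics/w1.png

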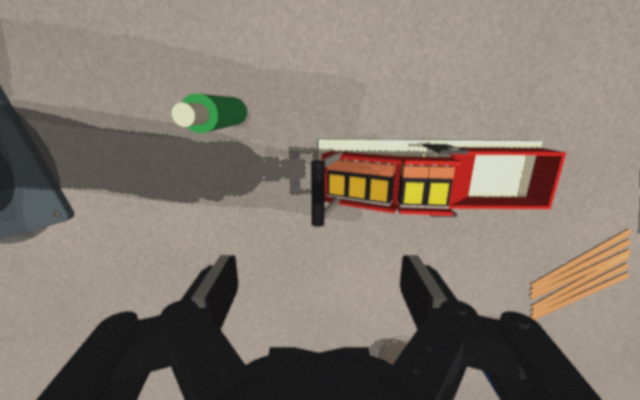

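The wrist picture shows the handle bar at (318,193), midway between the fingers (235 and 403), with the batteries to its right; the gripper is centred above the bar.

Request:
carry_out(commands=[{"x": 0,"y": -0.03,"z": 0.8,"ax": 0,"ay": 0,"az": 0,"jaw": 1},{"x": 0,"y": 0,"z": 1,"ax": 0,"ay": 0,"az": 0,"jaw": 1},{"x": 0,"y": 0,"z": 1,"ax": 0,"ay": 0,"az": 0,"jaw": 1},{"x": 0,"y": 0,"z": 1,"ax": 0,"ay": 0,"az": 0,"jaw": 1},{"x": 0,"y": 0,"z": 0.7,"ax": 0,"ay": 0,"az": 0,"jaw": 0.3},{"x": 0,"y": 0,"z": 0.35,"ax": 0,"ay": 0,"az": 0,"jaw": -0.3},{"x": 0,"y": 0,"z": 0,"ax": 0,"ay": 0,"az": 0,"jaw": -0.5}])

```text
t: 4.55
tcp_pos: [441.7, -118.2, 85.5]
eef_rot: [-179.9, -0.0, 74.9]
wrist_force: [0.0, 0.2, -0.1]
finger_gap: 32.6
finger_force: 0.0
```

Request:
carry_out(commands=[{"x": 0,"y": 0,"z": 0,"ax": 0,"ay": 0,"az": 0,"jaw": -0.65},{"x": 0,"y": 0,"z": 0,"ax": 0,"ay": 0,"az": 0,"jaw": -1},{"x": 0,"y": 0,"z": 0,"ax": 0,"ay": 0,"az": 0,"jaw": -1},{"x": 0,"y": 0,"z": 0,"ax": 0,"ay": 0,"az": 0,"jaw": -1}], squeeze=35)

```text
t: 5.05
tcp_pos: [442.6, -119.1, 87.1]
eef_rot: [179.9, -0.0, 74.9]
wrist_force: [-2.5, 2.0, 5.5]
finger_gap: 12.7
finger_force: 34.6
```

Run:
```python
from h import *
rel([443,-121,86])
p=grab_frame('wrist');save(p,'w2.png')
```

```text
t 5.05 tcp [ 442.6 -119.1   87.1] rot [ 1.7993e+02 -3.0000e-02  7.4870e+01] F [-2.5  2.   5.5] gap 12.7 ff 34.6 -> tool units [-0.06  0.03  0.04]
```

View pics/w2.png

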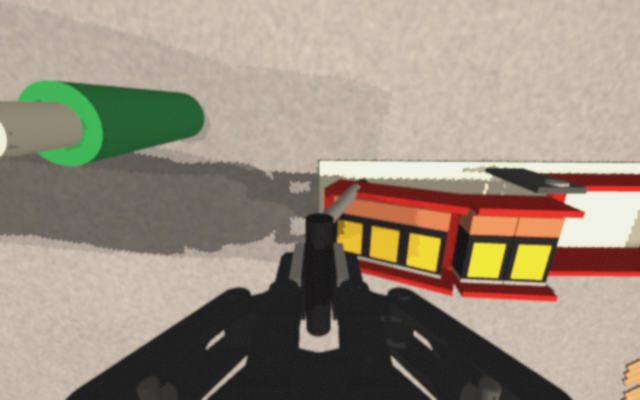

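The bar is gripped in the middle between the rods (318,220), and all five batteries still lie in the bin. Now the tip, along the arc.

Request:
carry_out(commands=[{"x": 0,"y": 0.087,"z": -0.247,"ax": 0,"ay": 0,"az": 0,"jaw": -1},{"x": 0,"y": 0.087,"z": -0.247,"ax": 0,"ay": 0,"az": 0,"jaw": -1},{"x": 0,"y": 0.112,"z": -0.235,"ax": 0,"ay": 0,"az": 0,"jaw": -1},{"x": 0,"y": 0.112,"z": -0.235,"ax": 0,"ay": 0,"az": 0,"jaw": -1},{"x": 0,"y": 0.135,"z": -0.223,"ax": 0,"ay": 0,"az": 0,"jaw": -1},{"x": 0,"y": 0.135,"z": -0.223,"ax": 0,"ay": 0,"az": 0,"jaw": -1},{"x": 0,"y": 0.157,"z": -0.21,"ax": 0,"ay": 0,"az": 0,"jaw": -1},{"x": 0,"y": 0,"z": 0,"ax": 0,"ay": 0,"az": 0,"jaw": -1}])

```text
t: 6.1
tcp_pos: [464.5, -125.2, 135.6]
eef_rot: [-179.8, 0.0, 74.9]
wrist_force: [-7.2, 2.7, 1.9]
finger_gap: 12.5
finger_force: 34.3
```

Request:
carry_out(commands=[{"x": 0,"y": 0.08,"z": -0.105,"ax": 0,"ay": 0,"az": 0,"jaw": -1},{"x": 0,"y": 0.08,"z": -0.105,"ax": 0,"ay": 0,"az": 0,"jaw": -1},{"x": 0,"y": 0,"z": 0,"ax": 0,"ay": 0,"az": 0,"jaw": -1},{"x": 0,"y": 0,"z": 0,"ax": 0,"ay": 0,"az": 0,"jaw": -1}])

```text
t: 6.6
tcp_pos: [468.6, -126.3, 141.5]
eef_rot: [-179.7, 0.0, 74.9]
wrist_force: [-8.9, 2.9, 3.2]
finger_gap: 12.5
finger_force: 34.3
```

```bash
cat >> h.py <<'E'
def look(fn):
    rel([471,-127,142])
    c,s=np.cos(np.radians(-15.1)),np.sin(np.radians(-15.1))
    hinge=np.array([442.5+150*c,-120+150*s,0]);S=np.array([[c,s,0],[-s,c,0],[0,0,1]])
    for n in ['top','scene']:
        p=grab_frame(n);save(p,n+fn)
        for q in ['battery1_center']:
            print(n,[(np.round(S@(np.array(d['xyz'])-hinge)),round(d['confidence'],2)) for d in spot_in(p,q)])
    p=grab_frame('top')['frame'][120:280,320:440,::-1];a=cv2.resize(p,None,fx=3,fy=3,interpolation=cv2.INTER_CUBIC)
    p=grab_frame('scene')['frame'][110:240,200:350,::-1];b=cv2.resize(p,None,fx=2.9,fy=3,interpolation=cv2.INTER_CUBIC)
    b=cv2.copyMakeBorder(b,0,480-b.shape[0],0,0,cv2.BORDER_CONSTANT)
    cv2.imwrite('pics/m'+fn,np.hstack([a,b]))
E
python3 -c "
from h import *
look('3.png')"
```

```text
t 6.6 tcp [ 468.6 -126.3  141.5] rot [-1.7973e+02  3.0000e-02  7.4870e+01] F [-8.9  2.9  3.2] gap 12.5 ff 34.3 -> tool units [-0.    0.08 -0.02]
top [(array([-56.,  24.,  92.]), 0.63), (array([-4.,  4., 75.]), 0.49)]
scene [(array([-6., -4., 76.]), 0.65)]
```

View pics/m3.png

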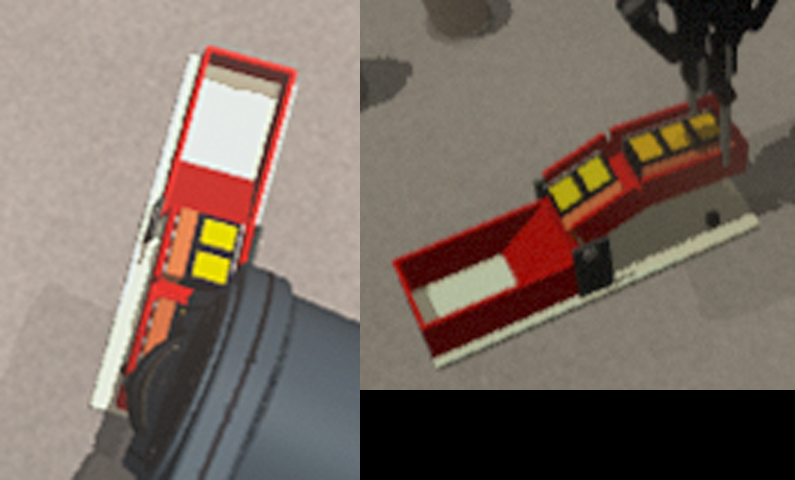

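Tilt is about 0.39; the two front batteries (580,183 in the montage) still sit on the front floor, and the rear three have not moved. I'll raise it slowly.

Request:
carry_out(commands=[{"x": 0,"y": 0.06,"z": -0.08,"ax": 0,"ay": 0,"az": 0,"jaw": -1},{"x": 0,"y": 0.06,"z": -0.08,"ax": 0,"ay": 0,"az": 0,"jaw": -1},{"x": 0,"y": 0,"z": 0,"ax": 0,"ay": 0,"az": 0,"jaw": -1},{"x": 0,"y": 0,"z": 0,"ax": 0,"ay": 0,"az": 0,"jaw": -1},{"x": 0,"y": 0,"z": 0,"ax": 0,"ay": 0,"az": 0,"jaw": -1},{"x": 0,"y": 0,"z": 0,"ax": 0,"ay": 0,"az": 0,"jaw": -1}])

```text
t: 7.65
tcp_pos: [472.4, -127.4, 146.6]
eef_rot: [-179.8, 0.0, 74.9]
wrist_force: [-8.3, 2.4, 3.4]
finger_gap: 12.1
finger_force: 34.1
```

```bash
python3 -c "
from h import *
look('4.png')"
```

```text
t 7.65 tcp [ 472.4 -127.4  146.6] rot [-1.798e+02  3.000e-02  7.487e+01] F [-8.3  2.4  3.4] gap 12.1 ff 34.1 -> tool units [ 0.   -0.05  0.15]
top [(array([101.,  -3.,  23.]), 0.47)]
scene [(array([100.,  -8.,  24.]), 0.56)]
```

Request:
carry_out(commands=[{"x": 0,"y": 0,"z": 0,"ax": 0,"ay": 0,"az": 0,"jaw": -1},{"x": 0,"y": 0,"z": 0,"ax": 0,"ay": 0,"az": 0,"jaw": -1},{"x": 0,"y": 0,"z": 0,"ax": 0,"ay": 0,"az": 0,"jaw": -1},{"x": 0,"y": 0,"z": 0,"ax": 0,"ay": 0,"az": 0,"jaw": -1}])

```text
t: 8.45
tcp_pos: [472.5, -127.4, 146.6]
eef_rot: [-179.8, 0.0, 74.9]
wrist_force: [-8.4, 2.6, 3.2]
finger_gap: 12.6
finger_force: 34.1
```

```bash
python3 -c "
from h import *
look('5.png')"
```

```text
t 8.45 tcp [ 472.5 -127.4  146.6] rot [-1.798e+02  3.000e-02  7.487e+01] F [-8.4  2.6  3.2] gap 12.6 ff 34.1 -> tool units [ 0.   -0.05  0.15]
top [(array([97., -0., 24.]), 0.69), (array([18.,  8., 28.]), 0.27)]
scene [(array([99., -8., 24.]), 0.69)]
```

View pics/m5.png

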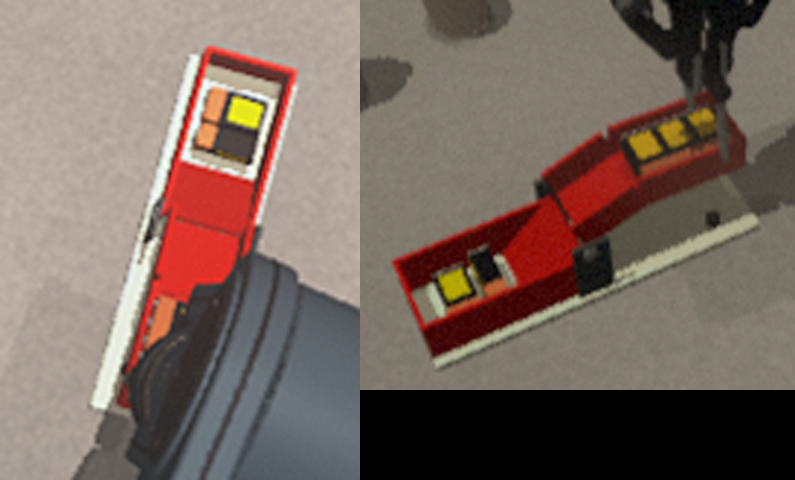

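Both front batteries lie in the tray (455,285 and 487,265 in the montage), and three remain in the rear of the bin. Now lower it back along the same arc.

Request:
carry_out(commands=[{"x": 0,"y": -0.06,"z": 0.08,"ax": 0,"ay": 0,"az": 0,"jaw": -1},{"x": 0,"y": -0.06,"z": 0.08,"ax": 0,"ay": 0,"az": 0,"jaw": -1},{"x": 0,"y": -0.08,"z": 0.105,"ax": 0,"ay": 0,"az": 0,"jaw": -1},{"x": 0,"y": -0.08,"z": 0.105,"ax": 0,"ay": 0,"az": 0,"jaw": -1},{"x": 0,"y": -0.157,"z": 0.21,"ax": 0,"ay": 0,"az": 0,"jaw": -1},{"x": 0,"y": -0.135,"z": 0.223,"ax": 0,"ay": 0,"az": 0,"jaw": -1},{"x": 0,"y": -0.135,"z": 0.223,"ax": 0,"ay": 0,"az": 0,"jaw": -1},{"x": 0,"y": -0.112,"z": 0.235,"ax": 0,"ay": 0,"az": 0,"jaw": -1}])

```text
t: 9.75
tcp_pos: [450.2, -121.2, 108.9]
eef_rot: [180.0, -0.0, 74.9]
wrist_force: [-5.7, 3.5, 2.2]
finger_gap: 12.7
finger_force: 35.3
```

Request:
carry_out(commands=[{"x": 0,"y": -0.112,"z": 0.235,"ax": 0,"ay": 0,"az": 0,"jaw": -1},{"x": 0,"y": -0.087,"z": 0.247,"ax": 0,"ay": 0,"az": 0,"jaw": -1},{"x": 0,"y": -0.044,"z": 0.124,"ax": 0,"ay": 0,"az": 0,"jaw": -1},{"x": 0,"y": -0.022,"z": 0.062,"ax": 0,"ay": 0,"az": 0,"jaw": -1},{"x": 0,"y": -0.021,"z": 0.061,"ax": 0,"ay": 0,"az": 0,"jaw": -1},{"x": 0,"y": 0,"z": 0,"ax": 0,"ay": 0,"az": 0,"jaw": -1},{"x": 0,"y": 0,"z": 0,"ax": 0,"ay": 0,"az": 0,"jaw": -1}])

```text
t: 10.62
tcp_pos: [442.7, -119.1, 87.4]
eef_rot: [179.9, -0.0, 74.9]
wrist_force: [-5.3, 3.8, 5.0]
finger_gap: 12.7
finger_force: 36.2
```

```bash
python3 -c "
from h import *
rel([442.6,-119.1,87.1])"
```

```text
t 10.62 tcp [ 442.7 -119.1   87.4] rot [ 1.7993e+02 -1.0000e-02  7.4880e+01] F [-5.3  3.8  5. ] gap 12.7 ff 36.2 -> tool units [-0.   -0.    0.01]
```

Back on the rest. Open gradually, then withdraw straight up.

Request:
carry_out(commands=[{"x": 0,"y": 0,"z": 0,"ax": 0,"ay": 0,"az": 0,"jaw": -0.5},{"x": 0,"y": 0,"z": 0,"ax": 0,"ay": 0,"az": 0,"jaw": -0.2},{"x": 0,"y": 0,"z": 0,"ax": 0,"ay": 0,"az": 0,"jaw": 0},{"x": 0,"y": 0,"z": 0,"ax": 0,"ay": 0,"az": 0,"jaw": 0},{"x": 0,"y": 0,"z": -0.3,"ax": 0,"ay": 0,"az": 0,"jaw": 0},{"x": 0,"y": 0,"z": -0.7,"ax": 0,"ay": 0,"az": 0,"jaw": 0},{"x": 0,"y": 0,"z": -1,"ax": 0,"ay": 0,"az": 0,"jaw": 0},{"x": 0,"y": 0,"z": -1,"ax": 0,"ay": 0,"az": 0,"jaw": 0}])

```text
t: 11.62
tcp_pos: [442.2, -119.2, 177.2]
eef_rot: [180.0, 0.0, 74.9]
wrist_force: [0.6, 0.4, -0.4]
finger_gap: 42.7
finger_force: 0.0
```

Request:
carry_out(commands=[{"x": 0,"y": 0,"z": -1,"ax": 0,"ay": 0,"az": 0,"jaw": 0},{"x": 0,"y": 0,"z": -1,"ax": 0,"ay": 0,"az": 0,"jaw": 0},{"x": 0,"y": 0,"z": -0.5,"ax": 0,"ay": 0,"az": 0,"jaw": 0},{"x": 0,"y": 0,"z": 0,"ax": 0,"ay": 0,"az": 0,"jaw": 0}])

```text
t: 12.12
tcp_pos: [442.9, -119.4, 252.1]
eef_rot: [179.8, 0.0, 74.9]
wrist_force: [-0.5, -1.0, 0.5]
finger_gap: 42.7
finger_force: 0.0
```

```bash
python3 -c "
from h import *
look('6.png')
p=grab_frame('wrist');w=cloud(p);im=p['frame'].astype(int)
d=(im.max(-1)<70)&(w[...,2]>90)&(w[...,2]<135)&(np.hypot(w[...,0]-443,w[...,1]+121)<60)
print('handle',np.median(w[d],0).round(1))"
```

```text
t 12.12 tcp [ 442.9 -119.4  252.1] rot [1.7985e+02 2.0000e-02 7.4870e+01] F [-0.5 -1.   0.5] gap 42.7 ff 0.0 -> tool units [0.   0.96 3.67]
top [(array([96.,  0., 23.]), 0.69)]
scene [(array([99., -9., 26.]), 0.62)]
handle [ 443.8 -119.   106.8]
```

View pics/m6.png

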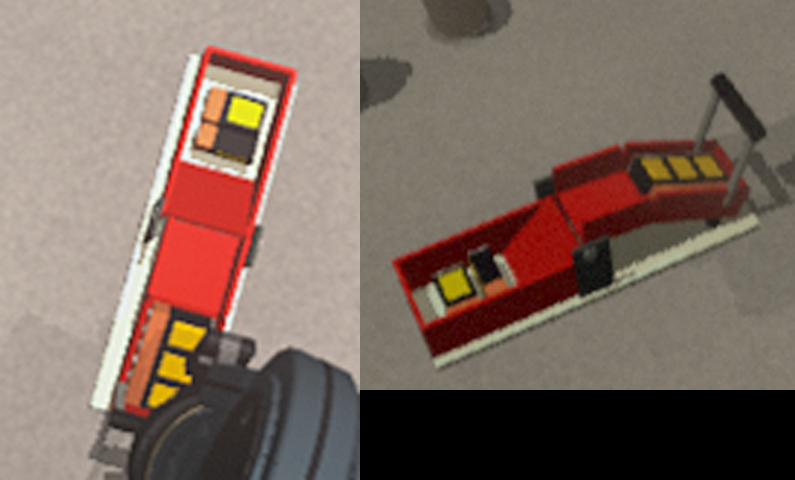

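The bin is down on its rest, with the handle at the same height as before. Two batteries are in the tray (455,285 and 487,265), three are in the bin (685,168), and the gripper is clear.

```bash
python3 -c "
from bench import *
print(sign_off())"
```

```text
the job is handed in; nothing more can be done
None
```

I handed the job in at about 12 s: the two front batteries are in the red tray, the other three are still in the bin, the red bin is back on its rest and released, and I didn't touch the blue bin; no verdict came back.

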